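Shim the weighing slab level

TASK

The weighing slab's corner nearest you is low: take the black wedge, slide it thin end first under that corner's foot and ease it in until the bubble of the spirit level on the slab sits between the two black lines. Then let go, leaving the wedge flat on the bench and carrying the foot. Push gently (the slab comes up against a hard stop just past level), do not touch the slab or anything on it with the hand, and leave the bottle, the beaker and the weight where they are.

Things in the scene. Friction and masses are not known exactly. Their poses are not given: they have to be found in the camera images.
- wedge_grip (a point): Centre of the grip block at the thick end of the loose black plastic wedge (120 g): 25 mm long (x), 40 mm wide (y), 40 mm high, this point 20 mm above the flat underside. Grip it across its width from above. Axes: x along the wedge towards the thin end, z up.
- wedge_tip (a point): Middle of the bottom edge of the wedge's thin end, on the underside; axes as wedge_grip.
- wedge: The whole wedge, 170 x 40 mm; origin at the middle of its flat underside, x to the thin end. After the block (25 mm) comes a level deck 27 mm high, 35 mm long, then the top slopes down evenly (0.22 mm per mm) over 110 mm to a thin end 2.5 mm thick.
- slab: Dark stone slab 280 x 280 x 25 mm rocking on two posts at its left and right corners; a white balance stands on its back. Origin in its underside above the low corner's foot; x points away from that corner, across the rocking axis (at x = 165 mm), y along it. The low corner (x = -33 mm) hangs 0.04 rad low on a stop; another stop is 0.015 rad past level. Level, its top is 58 to 62 mm up.
- foot (a point): Lowest point of the low corner's foot, a 24 mm rubber ball 33 mm in from the corner and 165 mm from the rocking axis; axes as the slab's. At first it hangs 4 to 7 mm above the bench. The foot is springy: it gives about 2 mm per newton, at most 8 mm, before it lifts the slab, whose load (a few newtons) differs each time. The reading may shift a little when the push is taken off.
- level_mid (a point): Middle between the two black lines (20 mm apart) on the tube of the spirit level: an aluminium bar 112 x 26 x 18 mm with a pale green tube on top, lying on the slab between the low corner and the balance, 29 mm high in all. x along the tube, away from the low corner.
- bubble_mid (a point): Middle of the white bubble, 14 mm long, in that tube. It shifts 7.5 mm along the tube per 0.01 rad of tilt, to the high side: at the start 30 mm towards the balance (level_mid's +x), 0 at level, -x if the low corner is raised too far.
- reagent: Brown glass bottle, 60 mm in diameter, 120 mm high, on the bench beside the work; origin under its centre. Leave alone.
- beaker: Glass beaker, 66 mm in diameter, 90 mm high; origin under its centre. Leave alone.
- weight: Steel calibration weight with a knob, 48 mm in diameter, 78 mm high; origin under its centre. Leave alone.
Mind the look-alikes: they are no part of the job. Of the things shaped like the wedge, the black one is meant.

How it is judged:
By the outcome, as a careful person would: the job done as asked, in the order asked, and still so for the second after the job is handed in, with the robot touching nothing.
It also fails if it takes over 64 s, if anything falls off the work surface, if the arm or the gripper's body presses on something with over 40 N, if the wrist force passes 120 N, or if a joint passes its speed limit or range.

ROBOT

A 7-joint arm with a two-finger parallel gripper is mounted at the origin on the work surface. World frame = base frame: x ahead of the robot, y to its left, z up, the work surface at z = 0. Lengths are in m, angles in rad, forces in N, time in s.
With the tool pointing down it reaches from about 0.35 to 0.9 m from the base axis. Payload 19.9 kg.
Tool frame: the origin (TCP) lies between the finger pads; the fingertips stand ahead of it and the grasp point (between the pads) is the TCP (arm.finger_overhang is the x of the fingertips in the tool frame, in m); x points along the fingers, z is the direction in which the jaws open and shut, and the axes are right-handed (so a half turn about x gives the same grasp; the last joint's range is limited). The gripper opens to 94 mm and grips with 3 to 60 N. Pads are 16 mm wide; open, the fingers measure 119 mm over their backs; the gripper's body (75 mm by 177 mm) begins 78 mm behind the grasp point.
Start: joints at [-0.042, 0.417, -0.01, 1.614, 0.005, 1.111, -0.053], TCP at [0.625, 0, 0.224] pointing down, gripper open.
Joint ranges: [-2.81, 2.81], [-0.39, 2.02], [-1.27, 1.25], [0.06, 2.57], [-1.19, 4.33], [0.19, 2], [-2.82, 2.82]. Speed limits (rad/s): [1.89, 1.89, 2.39, 2.39, 3.01, 3.01, 3.01].

INTERFACE

Orientations are given as a unit quaternion [x, y, z, w].
In Python, from station import sensors, cams, job, arm gives the robot as it stands.
- The arm moves only by the tool servo_tool, never from a script. Its argument "plan" is a list of rows, each an object with "delta_rot": the turn, a rotation vector about the tool's x, y, z in rad, a list of three; "travel": the shift along the tool's x, y, z in mm, a list of three; "fingers": the finger opening in mm, from 0 to 94. A call has 1 to 20 rows; each row is the pose to reach, as a shift and turn from the pose measured when the call began, along the tool's axes at that moment; what a row does not reach only later rows make up. A row lasts 1/10 s, in which the tool goes at most 50 mm and 8.59 degrees, less where a joint would pass 70% of its speed; a pose out of reach is approached as far as the arm can. A call with a gripper value outside its range is refused whole. The fingers move at their own pace and stop on an object; the grip force is fixed at half the most. Time passes only in rows, so rows that repeat a pose let the fingers close. It gives the time, the measured TCP pose, the force and the opening at its end, in the units of the state.
- sensors.observe(): the state, without advancing time (a new reading comes with each control period).
- cams.capture(name): name is "scene" or "side" or "wrist"; returns a dict with "pixels" (420x560x3 uint8, red, green, blue), "range_z" (420x560 float32, m along the optical axis (not along the pixel's ray), 0 where there is no reading), "K" (3x3 intrinsics, pixels), "cam_to_world" (4x4, takes a point from camera to world coordinates). Camera axes: x right, y down, z forward; pixel columns grow to the right and rows downward; lengths in m; the calibration is good to about 2 mm. A picture is of the moment at which its call begins.
- job.close_job(): hands the job in, once; it reports no verdict.
The state is a dict: "time_s": time; "joint_pos": joint angles; "joint_vel": joint speeds; "joint_torque": joint torques, N m; "tool_pos": TCP position; "orientation": TCP orientation; "contact_force": force on the tool from outside, world axes, zero at the start; "wrist_torque": the same for the moment, N m; "opening": finger opening in m.
Only numpy, scipy, OpenCV 4.12 (cv2) and the standard library are available. Lean on these libraries where they do the work, as an engineer would, in place of code of your own. Each camera call takes 0.05 s, during which the arm holds its last target. There are 200 camera calls.

## Working session

There is one attempt and no reset: what is moved stays moved. The work goes in short steps, Python scripts to look and compute and a tool call to move; the robot and the scene stay as the last step left them, time stands still between calls to the robot, and variables do not carry over. Pictures are saved under pics/ and viewed, about 8 in all and at most 12, crops included, and the job is handed in when it is done.

Besides the shell and the picture viewer there is one more tool, called after "Emit:" as name(argument=value, ...) on one line, values as JSON. servo_tool: Moves the arm, as the interface text tells. Its arguments: {"type":"object","properties":{"plan":{"type":"array","items":{"type":"object","properties":{"delta_rot":{"type":"array","items":{"type":"number"}},"travel":{"type":"array","items":{"type":"number"}},"fingers":{"type":"number"}}}}},"required":["plan"]}

```bash
mkdir -p pics; cat > h.py <<'E'
import numpy as np,cv2
from station import sensors,cams,job,arm
def cap(n,f=None):
    c=cams.capture(n)
    if f: cv2.imwrite('pics/'+f,c['pixels'][:,:,::-1])
    return c
def pts(c):
    h,w=c['range_z'].shape;u,v=np.meshgrid(np.arange(w),np.arange(h));z=c['range_z']
    K=c['K'];P=np.stack([(u-K[0,2])/K[0,0]*z,(v-K[1,2])/K[1,1]*z,z],-1)
    return P@c['cam_to_world'][:3,:3].T+c['cam_to_world'][:3,3]
def ray(c,u,v,h):
    K=c['K'];d=c['cam_to_world'][:3,:3]@np.array([(u-K[0,2])/K[0,0],(v-K[1,2])/K[1,1],1]);o=c['cam_to_world'][:3,3]
    return o+d*(h-o[2])/d[2]
E
python3 - <<'E'
from h import *
for n in ('scene','side'):
    c=cap(n,n+'0.png');print(n,c['K'][0,0],c['cam_to_world'].round(3).tolist())
    np.savez(n+'0.npz',**c)
print(sensors.observe(),arm.finger_overhang)
E
```

```text
scene 406.42717266500705 [[0.795, 0.444, -0.414, 1.013], [0.607, -0.564, 0.56, -0.772], [0.015, -0.696, -0.718, 0.961], [0.0, 0.0, 0.0, 1.0]]
side 529.5773336868087 [[0.762, -0.454, 0.462, -0.123], [-0.647, -0.51, 0.567, -0.884], [-0.022, -0.731, -0.682, 1.029], [0.0, 0.0, 0.0, 1.0]]
{'time_s': 0.1, 'joint_pos': array([-0.0414879 ,  0.41790277, -0.01029555,  1.61410504,  0.00466519,
        1.11072104, -0.05300489]), 'joint_vel': array([-0.00061929, -0.00097771,  0.00053464, -0.00112502,  0.00150413,
       -0.00063826,  0.00058493]), 'joint_torque': array([ 7.74739638e-04, -8.52578259e+01,  6.39427956e-01, -4.26696110e+01,
       -4.89651540e-02,  1.64374465e-02, -7.34272044e-05]), 'tool_pos': array([ 6.24676684e-01, -1.20170904e-05,  2.23898808e-01]), 'orientation': array([-9.56318331e-06,  7.07499351e-01, -3.17075989e-05,  7.06713993e-01]), 'contact_force': array([-0.32458449,  0.27963317, -0.6397137 ]), 'wrist_torque': array([-0.04231264,  0.04874438,  0.00197115]), 'opening': 0.09379791723798776} 0.019
```

View pics/scene0.png

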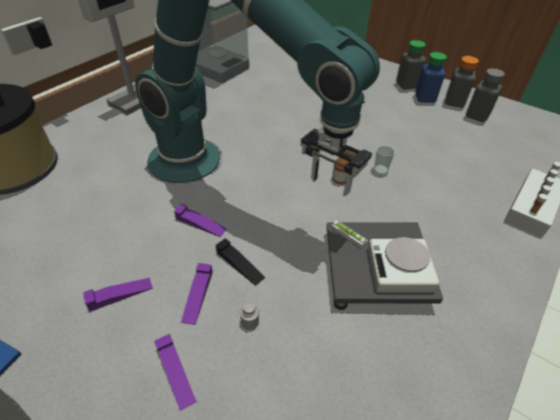

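View pics/side0.png

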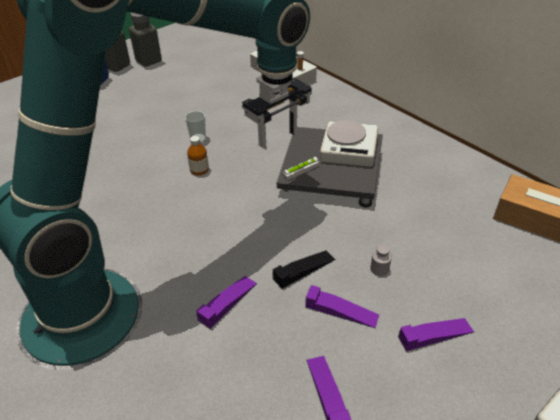

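The scene view shows the black wedge with its block at about (223,247) and thin end at (257,280). The level is at (350,233) and the slab's low corner near (328,226). In the side view the block is at (280,272), the tip at (332,257) and the low corner near (281,188).

```bash
python3 - <<'E'
from h import *
for n in ('scene','side'):
    c=dict(np.load(n+'0.npz'));P=pts(c);px=c['pixels'].astype(int);mx=px.max(-1)
    bench=P[380,250] if n=='scene' else P[230,100];print(n,'bench',bench.round(4))
    # wedge
    m=((mx<60)&(P[...,0]<.75)&(P[...,0]>.1)&(abs(P[...,2]-.02)<.03)&(P[...,1]<-.02)&(P[...,1]>-.4)).astype(np.uint8)
    k,l,s,ce=cv2.connectedComponentsWithStats(m)
    for i in range(1,k):
        if s[i,4]>60:
            q=P[l==i];print('dark',ce[i].round(),s[i,4],q.min(0).round(3),q.max(0).round(3))
    # slab
    m=(mx<75)&(P[...,2]>.045)&(P[...,2]<.075)&(P[...,0]>.45)&(P[...,0]<1.1)&(abs(P[...,1]+.1)<.35)
    m=m.astype(np.uint8);k,l,s,ce=cv2.connectedComponentsWithStats(m);i=1+s[1:,4].argmax()
    q=P[l==i];A=np.c_[q[:,:2],np.ones(len(q))];co=np.linalg.lstsq(A,q[:,2],rcond=None)[0]
    print('slab',s[i],co.round(4),'rect',cv2.minAreaRect(q[:,:2].astype(np.float32)),q.min(0),q.max(0))
    print(cv2.boxPoints(cv2.minAreaRect(q[:,:2].astype(np.float32))).round(3).tolist())
    g=(px[...,1]>px[...,0]+15)&(px[...,1]>px[...,2]+25)&(P[...,2]>.05)&(P[...,2]<.12)&(P[...,0]>.4)&(P[...,0]<1)
    q=P[g];print('green',g.sum(),cv2.minAreaRect(q[:,:2].astype(np.float32)),q.mean(0))
    im=c['pixels'][:,:,::-1]
    r=(slice(200,330),slice(190,450)) if n=='scene' else (slice(120,300),slice(250,430))
    cv2.imwrite(f'pics/{n}crop.png',cv2.resize(im[r],None,fx=3,fy=3,interpolation=cv2.INTER_CUBIC))
E
```

```text
scene bench [ 0.738  -0.4922  0.0018]
dark [238. 261.] 754 [ 0.414 -0.279 -0.002] [ 0.579 -0.225  0.044]
slab [327 229 115  75 847] [0.0017 0.0058 0.0542] rect ((0.8279188871383667, -0.032734066247940063), (0.2766682207584381, 0.25161004066467285), 36.77754211425781) [ 0.64904509 -0.21454711  0.04500236] [ 1.01257883 -0.00505049  0.06630258]
[[0.6420000195503235, -0.014999999664723873], [0.7919999957084656, -0.2160000056028366], [1.0140000581741333, -0.050999999046325684], [0.8629999756813049, 0.1509999930858612]]
green 115 ((0.7089343070983887, 0.0003350619226694107), (0.021184490993618965, 0.09231165051460266), 81.52543640136719) [ 0.70582453 -0.00312774  0.0793824 ]
side bench [0.1682 0.2269 0.0035]
dark [317. 191.] 226 [ 0.647 -0.157  0.03 ] [ 0.749 -0.02   0.05 ]
dark [300. 269.] 1000 [ 0.408 -0.279 -0.002] [ 0.578 -0.222  0.047]
dark [133. 301.] 202 [ 0.1   -0.092 -0.003] [ 0.137 -0.023  0.019]
dark [214. 316.] 187 [ 0.202 -0.239  0.003] [ 0.314 -0.2    0.036]
slab [277 171  98  27 635] [ 0.1092  0.0782 -0.0164] rect ((0.7317758202552795, -0.08465832471847534), (0.06850090622901917, 0.27664613723754883), 36.38002395629883) [ 0.62620183 -0.21209362  0.04500581] [0.7937717  0.01237859 0.06287085]
[[0.621999979019165, 0.006000000052154064], [0.7860000133514404, -0.2160000056028366], [0.8410000205039978, -0.17599999904632568], [0.6769999861717224, 0.04699999839067459]]
green 107 ((0.7088022232055664, 0.004050683230161667), (0.02785700000822544, 0.09195192158222198), 84.84339141845703) [ 0.70698766 -0.00189287  0.08060564]
```

View pics/scenecrop.png

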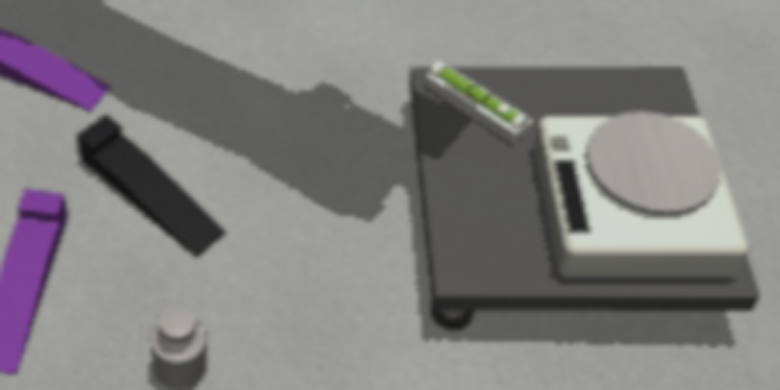

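```bash
python3 - <<'E'
from h import *
c=dict(np.load('scene0.npz'))
for n,u,v,h in (('block',225,243,.04),('tip',259.5,280,.0025),('corner',328.3,222.7,.052),('rcorner',328+6,300,.06),('farl',418,223,.06)): print(n,ray(c,u,v,h).round(4))
for n in ('scene','side'):
    c=dict(np.load(n+'0.npz'));P=pts(c);mx=c['pixels'].max(-1)
    m=(mx<60)&(P[...,0]<.62)&(P[...,0]>.38)&(abs(P[...,2]-.02)<.03)&(P[...,1]<-.19)&(P[...,1]>-.31)
    q=P[m];t=q[q[:,2]>.034];print(n,'blocktop',t.mean(0),cv2.minAreaRect(t[:,:2].astype(np.float32)));
    s=q[(q[:,2]<.026)&(q[:,2]>.004)];r=cv2.fitLine(q[(q[:,2]>.003)][:,:2].astype(np.float32),cv2.DIST_L2,0,.01,.01).ravel();print(r,np.degrees(np.arctan2(r[1],r[0])),cv2.minAreaRect(q[:,:2].astype(np.float32)))
w=cap('wrist','w0.png');print(w['cam_to_world'].round(3).tolist(),w['K'][0,0])
E
```

```text
block [ 0.43   -0.2378  0.04  ]
tip [ 0.5765 -0.2576  0.0025]
corner [0.6316 0.0109 0.052 ]
rcorner [ 0.7932 -0.2187  0.06  ]
farl [0.8519 0.1728 0.06  ]
scene blocktop [ 0.42666307 -0.24499115  0.03916009] ((0.42499393224716187, -0.2456214427947998), (0.03789011016488075, 0.02259930409491062), 86.72577667236328)
[ 0.99684024 -0.07943273  0.49113047 -0.2539936 ] -4.5559597 ((0.49602076411247253, -0.25180143117904663), (0.040112629532814026, 0.16539090871810913), 83.79295349121094)
side blocktop [ 0.4222074  -0.24390816  0.04011133] ((0.42307010293006897, -0.24232129752635956), (0.037758681923151016, 0.025418531149625778), 86.13748168945312)
[ 0.9964674  -0.08398047  0.47714797 -0.25253108] -4.8174 ((0.49428343772888184, -0.2486516833305359), (0.04394097626209259, 0.16943933069705963), 83.2688980102539)
[[1.0, -0.001, -0.001, 0.624], [-0.001, -0.962, -0.273, 0.079], [-0.0, 0.273, -0.962, 0.384], [0.0, 0.0, 0.0, 1.0]] 327.7237450527498
```

Emit:
servo_tool(plan=[{"travel":[6,-20,-17],"delta_rot":[0.14,0,0],"fingers":94},{"travel":[12,-40,-34],"delta_rot":[0.28,0,0],"fingers":94},{"travel":[18,-61,-50],"delta_rot":[0.42,0,0],"fingers":94},{"travel":[25,-81,-67],"delta_rot":[0.56,0,0],"fingers":94},{"travel":[31,-102,-84],"delta_rot":[0.7,0,0],"fingers":94},{"travel":[37,-122,-100],"delta_rot":[0.84,0,0],"fingers":94},{"travel":[43,-142,-117],"delta_rot":[0.98,0,0],"fingers":94},{"travel":[49,-163,-134],"delta_rot":[1.12,0,0],"fingers":94},{"travel":[55,-183,-151],"delta_rot":[1.26,0,0],"fingers":94},{"travel":[61,-204,-167],"delta_rot":[1.4,0,0],"fingers":94},{"travel":[68,-224,-184],"delta_rot":[1.54,0,0],"fingers":94},{"travel":[74,-244,-201],"delta_rot":[1.667,0,0],"fingers":94},{"travel":[74,-244,-201],"delta_rot":[1.667,0,0],"fingers":94},{"travel":[74,-244,-201],"delta_rot":[1.667,0,0],"fingers":94},{"travel":[74,-244,-201],"delta_rot":[1.667,0,0],"fingers":94}])

```text
time_s: 1.65
tool_pos: [0.4244, -0.2434, 0.1503]
orientation: [-0.523, -0.476, 0.523, -0.476]
contact_force: [0.7, 0.4, 0.2]
opening: 0.0941
```

```bash
python3 - <<'E'
from h import *
s=sensors.observe();print(s['time_s'],s['tool_pos'],s['orientation'],s['joint_pos'].round(2))
c=cap('wrist','w1.png');np.savez('w1.npz',**c);P=pts(c);mx=c['pixels'].max(-1)
m=(mx<60)&(abs(P[...,2]-.02)<.03)&(P[...,1]<-.19)&(P[...,1]>-.31)&(P[...,0]>.38)
q=P[m];t=q[q[:,2]>.034].astype(np.float32);print(len(t),t.mean(0),cv2.minAreaRect(t[:,:2]),cv2.minAreaRect(q[:,:2].astype(np.float32)))
# slab + foot from the clear scene/side cameras
for n in ('scene','side'):
    c=cap(n);np.savez(n+'1.npz',**c);im=c['pixels'][:,:,::-1]
    r=(slice(205,315),slice(310,455)) if n=='scene' else (slice(115,215),slice(265,395))
    cv2.imwrite(f'pics/{n}1c.png',cv2.resize(im[r],None,fx=5,fy=5,interpolation=cv2.INTER_CUBIC))
E
```

```text
1.65 [ 0.42435063 -0.24335551  0.15032303] [-0.52269026 -0.47622232  0.52297068 -0.47592948] [ 0.11  0.28  0.4   2.03 -0.14  0.86 -1.07]Traceback (most recent call last):
  File "<stdin>", line 5, in <module>
cv2.error: OpenCV(4.12.0) /io/opencv/modules/imgproc/src/convhull.cpp:143: error: (-215:Assertion failed) total >= 0 && (depth == CV_32F || depth == CV_32S) in function 'convexHull'
```

View pics/w1.png

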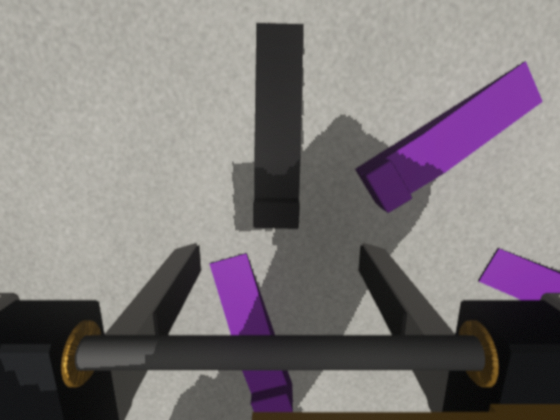

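The wrist view shows the wedge straight up the image: block at columns 253–299, rows 200–228, thin end at (257–303, 24). It lies almost centred between the open fingers.

```bash
python3 - <<'E'
from h import *
c=dict(np.load('w1.npz'));P=pts(c);print(c['cam_to_world'].round(3).tolist())
for v in (30,100,180,196,200,204,210,220,226,232): print(v,P[v,276].round(4),c['pixels'][v,276])
for u,v,h in ((253,228,.04),(299,228,.04),(257,24,.0025),(303,24,.0025)): print(ray(c,u,v,h).round(4))
for n in ('scene','side'):
    c=cap(n);np.savez(n+'1.npz',**c);im=c['pixels'][:,:,::-1]
    r=(slice(205,315),slice(310,455)) if n=='scene' else (slice(115,215),slice(265,395))
    cv2.imwrite(f'pics/{n}1c.png',cv2.resize(im[r],None,fx=5,fy=5,interpolation=cv2.INTER_CUBIC))
E
```

```text
[[-0.095, -0.958, -0.271, 0.503], [-0.996, 0.091, 0.026, -0.251], [-0.0, 0.273, -0.962, 0.31], [0.0, 0.0, 0.0, 1.0]]
30 [ 0.5742 -0.2549  0.0041] [44 43 42]
100 [ 0.5182 -0.2495  0.014 ] [46 45 45]
180 [ 0.4513 -0.243   0.0258] [30 29 30]
196 [ 0.437  -0.2416  0.0259] [29 29 28]
200 [ 0.4362 -0.2417  0.0379] [22 22 21]
204 [ 0.4332 -0.2414  0.0399] [28 28 27]
210 [ 0.4279 -0.2409  0.0396] [30 28 28]
220 [ 0.4189 -0.24    0.0395] [28 27 27]
226 [ 0.414  -0.2395  0.0412] [30 29 30]
232 [ 0.3943 -0.2372  0.0005] [95 93 90]
[ 0.4137 -0.2194  0.04  ]
[ 0.4099 -0.2592  0.04  ]
[ 0.5806 -0.2394  0.0025]
[ 0.5769 -0.2779  0.0025]
```

View pics/side1c.png

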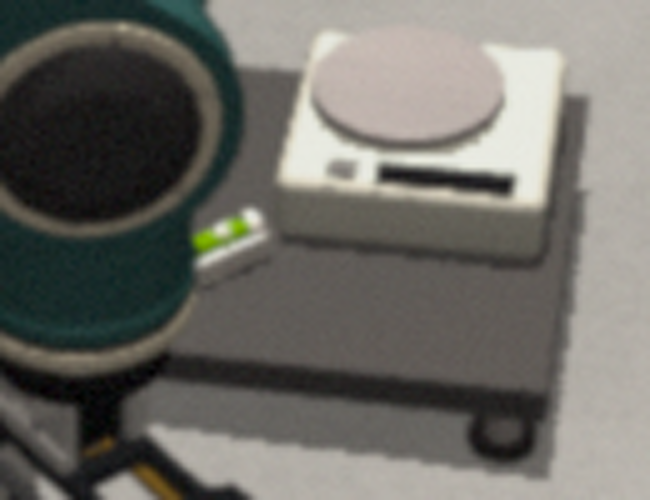

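View pics/scene1c.png

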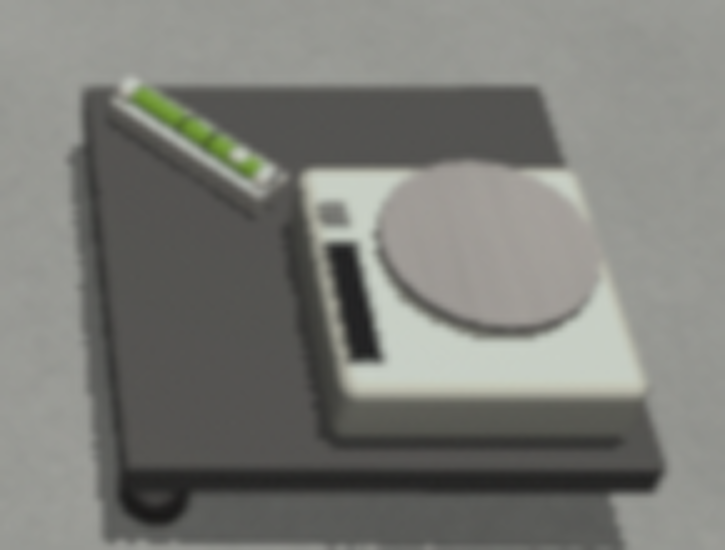

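The side and scene crops show the slab clearly: low corner at scene (327,222.6), right corner (335,299) and left corner (418,222.6). The bubble sits towards the balance, as expected. This puts the foot at about (0.660, 0.002) with slab yaw about -8.3°. The wedge block is at (0.4245, -0.2405), yaw -6.6°, top at 40 mm. Now I'll grasp it.

Emit:
servo_tool(plan=[{"travel":[15,0,-3],"delta_rot":[0.02,0,0],"fingers":94},{"travel":[35,0,-3],"delta_rot":[0.02,0,0],"fingers":94},{"travel":[55,0,-3],"delta_rot":[0.02,0,0],"fingers":94},{"travel":[75,0,-3],"delta_rot":[0.02,0,0],"fingers":94},{"travel":[95,0,-3],"delta_rot":[0.02,0,0],"fingers":94},{"travel":[110,0,-3],"delta_rot":[0.02,0,0],"fingers":94},{"travel":[118,0,-3],"delta_rot":[0.02,0,0],"fingers":94},{"travel":[124,0,-3],"delta_rot":[0.02,0,0],"fingers":94},{"travel":[124,0,-3],"delta_rot":[0.02,0,0],"fingers":94},{"travel":[124,0,-3],"delta_rot":[0.02,0,0],"fingers":70},{"travel":[124,0,-3],"delta_rot":[0.02,0,0],"fingers":50},{"travel":[124,0,-3],"delta_rot":[0.02,0,0],"fingers":30},{"travel":[124,0,-3],"delta_rot":[0.02,0,0],"fingers":30},{"travel":[124,0,-3],"delta_rot":[0.02,0,0],"fingers":30},{"travel":[124,0,-3],"delta_rot":[0.02,0,0],"fingers":30},{"travel":[124,0,-3],"delta_rot":[0.02,0,0],"fingers":30},{"travel":[124,0,-3],"delta_rot":[0.02,0,0],"fingers":30}])

```text
time_s: 3.5
tool_pos: [0.4244, -0.2405, 0.0263]
orientation: [-0.528, -0.471, 0.528, -0.47]
contact_force: [-0.2, 0.1, 0.2]
opening: 0.0398
```

```bash
python3 - <<'E'
from h import *
c=dict(np.load('scene0.npz'))
for p in ((180,213,.04),(222,233,.003)): print(ray(c,*p).round(3))
for k in range(1):
    s=sensors.observe();print(s['tool_pos'],s['opening'],s['contact_force'])
E
```

```text
[ 0.234 -0.234  0.04 ]
[ 0.371 -0.192  0.003]
[ 0.42439423 -0.24047479  0.02629585] 0.03975988991937078 [-0.20679028  0.08127967  0.2160518 ]
```

Emit:
servo_tool(plan=[{"travel":[-15,0,0],"fingers":30},{"travel":[-35,0,0],"fingers":30},{"travel":[-50,0,-10],"fingers":30},{"travel":[-55,-1,-30],"fingers":30},{"travel":[-55,-2,-55],"delta_rot":[0.01,0,0],"fingers":30},{"travel":[-55,-3,-80],"delta_rot":[0.01,0,0],"fingers":30},{"travel":[-55,-4,-110],"delta_rot":[0.02,0,0],"fingers":30},{"travel":[-55,-6,-140],"delta_rot":[0.03,0,0],"fingers":30},{"travel":[-55,-7,-170],"delta_rot":[0.03,0,0],"fingers":30},{"travel":[-55,-8,-200],"delta_rot":[0.03,0,0],"fingers":30},{"travel":[-55,-9,-230],"delta_rot":[0.03,0,0],"fingers":30},{"travel":[-55,-10,-255],"delta_rot":[0.03,0,0],"fingers":30},{"travel":[-50,-11,-268],"delta_rot":[0.03,0,0],"fingers":30},{"travel":[-40,-11,-274],"delta_rot":[0.03,0,0],"fingers":30},{"travel":[-25,-11,-274],"delta_rot":[0.03,0,0],"fingers":30},{"travel":[-10,-11,-274],"delta_rot":[0.03,0,0],"fingers":30},{"travel":[-3,-11,-274],"delta_rot":[0.03,0,0],"fingers":30},{"travel":[-0.5,-11,-274],"delta_rot":[0.03,0,0],"fingers":30},{"travel":[0,-11,-274],"delta_rot":[0.03,0,0],"fingers":30},{"travel":[0,-11,-274],"delta_rot":[0.03,0,0],"fingers":30}])

```text
$.plan[0]: bad value
```

```bash
cat >> h.py <<'E'
from scipy.spatial.transform import Rotation as R
def level(tag=None):
    # bubble position along tube relative to line mid, from scene camera
    c=cap('scene');P=pts(c);px=c['pixels'].astype(float)
    g=(px[...,1]>px[...,0]+12)&(px[...,1]>px[...,2]+25)&(P[...,2]>.06)&(P[...,2]<.11)&(abs(P[...,0]-.71)<.08)&(abs(P[...,1])<.06)
    v,u=np.nonzero(g);
    r=cv2.fitLine(np.c_[u,v].astype(np.float32),cv2.DIST_L2,0,.01,.01).ravel();d=r[:2]*np.sign(r[0]);o=r[2:]
    T=np.arange(-30,30,.25)
    prof=[]
    for k in (-.7,0,.7):
        xy=o+np.outer(T,d)+k*np.array([-d[1],d[0]])
        prof.append(cv2.remap(px.astype(np.float32),xy[:,0].astype(np.float32)[None],xy[:,1].astype(np.float32)[None],cv2.INTER_LINEAR)[0])
    p=np.mean(prof,0)
    if tag:
        im=cv2.resize(c['pixels'][205:265,315:395,::-1],None,fx=8,fy=8,interpolation=cv2.INTER_CUBIC);cv2.imwrite('pics/'+tag,im)
    w=np.array([ray(c,*(o+t*d),.08)[:2] for t in T]);m=np.linalg.norm(w-w[0],axis=1)*1000
    return m,p
E
python3 - <<'E'
from h import *
s=sensors.observe();print(s['tool_pos'],s['opening'],s['contact_force'],R.from_quat(s['orientation']).as_matrix().round(4).tolist())
m,p=level('lv0.png')
for a,b in zip(m[::4],p[::4]): print(a.round(1),b.round().astype(int))
E
```

```text
[ 0.42439423 -0.24047479  0.02629585] 0.03975988991937078 [-0.20679028  0.08127967  0.2160518 ] [[-0.0007, 0.9935, -0.1141], [0.0, -0.1141, -0.9935], [-1.0, -0.0007, 0.0001]]
0.0 [156 157 152]
3.3 [157 157 152]
6.6 [156 157 151]
9.8 [155 156 150]
13.1 [153 154 149]
16.4 [153 154 149]
19.6 [153 154 149]
22.9 [153 155 149]
26.1 [153 155 149]
29.3 [153 154 148]
32.5 [152 153 148]
35.7 [151 152 147]
38.9 [156 157 152]
42.1 [173 175 168]
45.3 [182 186 175]
48.5 [167 175 154]
51.7 [136 156 108]
54.8 [116 148  71]
58.0 [113 147  62]
61.1 [113 148  60]
64.3 [112 147  60]
67.4 [112 147  61]
70.5 [112 147  60]
73.6 [112 147  61]
76.7 [112 146  59]
79.8 [110 144  60]
82.9 [102 133  58]
86.0 [ 95 122  55]
89.1 [102 132  55]
92.1 [109 143  58]
95.2 [111 147  59]
98.3 [111 146  60]
101.3 [107 139  60]
104.3 [ 94 121  53]
107.4 [ 95 123  53]
110.4 [106 139  55]
113.4 [110 145  58]
116.4 [112 145  63]
119.4 [125 149  91]
122.4 [150 162 130]
125.4 [158 168 140]
128.4 [147 163 123]
131.3 [124 152  86]
134.3 [115 147  67]
137.3 [121 150  81]
140.2 [150 166 128]
143.1 [175 180 165]
146.1 [171 173 164]
149.0 [142 143 136]
151.9 [124 124 118]
154.8 [113 111 106]
157.8 [95 94 90]
160.7 [86 85 82]
163.5 [82 81 78]
166.4 [81 81 76]
169.3 [92 93 86]
172.2 [118 118 109]
175.1 [145 145 134]
177.9 [160 160 149]
180.8 [155 156 145]
```

View pics/lv0.png

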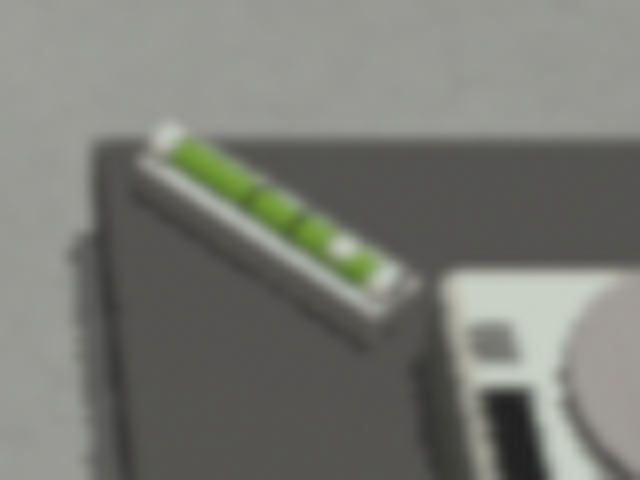

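The crop shows lines at (253,193) and (298,220) and the bubble at (342,246). The profile gives lines about 19.5 mm apart and the bubble at +29.5 mm, which matches the text. The move was refused because some rows had no delta_rot, so I'll send it again.

Emit:
servo_tool(plan=[{"travel":[-15,0,0],"delta_rot":[0,0,0],"fingers":30},{"travel":[-35,0,0],"delta_rot":[0,0,0],"fingers":30},{"travel":[-50,0,-10],"delta_rot":[0,0,0],"fingers":30},{"travel":[-55,-1,-30],"delta_rot":[0,0,0],"fingers":30},{"travel":[-55,-2,-55],"delta_rot":[0.01,0,0],"fingers":30},{"travel":[-55,-3,-80],"delta_rot":[0.01,0,0],"fingers":30},{"travel":[-55,-4,-110],"delta_rot":[0.02,0,0],"fingers":30},{"travel":[-55,-6,-140],"delta_rot":[0.03,0,0],"fingers":30},{"travel":[-55,-7,-170],"delta_rot":[0.03,0,0],"fingers":30},{"travel":[-55,-8,-200],"delta_rot":[0.03,0,0],"fingers":30},{"travel":[-55,-9,-230],"delta_rot":[0.03,0,0],"fingers":30},{"travel":[-55,-10,-255],"delta_rot":[0.03,0,0],"fingers":30},{"travel":[-50,-11,-268],"delta_rot":[0.03,0,0],"fingers":30},{"travel":[-40,-11,-274],"delta_rot":[0.03,0,0],"fingers":30},{"travel":[-25,-11,-274],"delta_rot":[0.03,0,0],"fingers":30},{"travel":[-10,-11,-274],"delta_rot":[0.03,0,0],"fingers":30},{"travel":[-3,-11,-274],"delta_rot":[0.03,0,0],"fingers":30},{"travel":[-0.5,-11,-274],"delta_rot":[0.03,0,0],"fingers":30},{"travel":[0,-11,-274],"delta_rot":[0.03,0,0],"fingers":30},{"travel":[0,-11,-274],"delta_rot":[0.03,0,0],"fingers":30}])

```text
time_s: 5.55
tool_pos: [0.4449, 0.0325, 0.0263]
orientation: [-0.535, -0.463, 0.535, -0.462]
contact_force: [0.3, 0.1, -1.3]
opening: 0.0397
```

```bash
cat >> h.py <<'E'
def bub(tag=None):
    from scipy.signal import find_peaks
    m,p=level(tag);w=p[:,2]  # blue: green tube ~60, bubble/ends high
    lum=p[:,1];i0=np.argmax((m>45)&(w<75))
    gi=np.nonzero((w<75)&(m>30))[0];a,b=gi[0],gi[-1]
    pk,_=find_peaks(-lum[a:b+1],prominence=6);bp,_=find_peaks(w[a:b+1],prominence=20)
    return 'dark',m[a+pk].round(1),'bubble',m[a+bp].round(1),'tube',m[[a,b]].round(1)
def st():
    s=sensors.observe();M=R.from_quat(s['orientation']).as_matrix()
    f=np.array([.660,.0019]);x=np.array([.9895,-.1447]);d=s['tool_pos'][:2]-f
    print('t',s['time_s'].__round__(2),'pos',s['tool_pos'].round(4),'yaw',np.degrees(np.arctan2(M[1,1],M[0,1])).round(2),'along',(d@x).round(4),'lat',(-d[0]*x[1]+d[1]*x[0]).round(4),'F',np.round(s['contact_force'],1),'op',round(float(s['opening']),4))
E
python3 - <<'E'
from h import *
st();print(bub())
c=cap('side','s2.png');P=pts(c)
w=cap('wrist','w2.png');np.savez('w2.npz',**w)
E
```

```text
t 5.55 pos [0.4449 0.0325 0.0263] yaw -8.31 along -0.2173 lat -0.0009 F [ 0.3  0.1 -1.3] op 0.0397
('dark', array([ 86. , 105.9]), 'bubble', array([124.7]), 'tube', array([ 54.8, 135.8]))
```

View pics/w2.png

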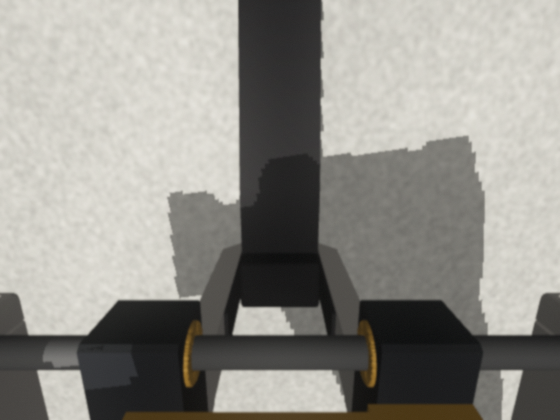

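Emit:
servo_tool(plan=[{"travel":[0,4,0],"delta_rot":[0,0,0],"fingers":30},{"travel":[0,10,0],"delta_rot":[0,0,0],"fingers":30},{"travel":[0,16,0],"delta_rot":[0,0,0],"fingers":30},{"travel":[0,22,0],"delta_rot":[0,0,0],"fingers":30},{"travel":[0,28,0],"delta_rot":[0,0,0],"fingers":30},{"travel":[0,34,0],"delta_rot":[0,0,0],"fingers":30},{"travel":[0,40,0],"delta_rot":[0,0,0],"fingers":30},{"travel":[0,46,0],"delta_rot":[0,0,0],"fingers":30},{"travel":[0,51,0],"delta_rot":[0,0,0],"fingers":30},{"travel":[0,56,0],"delta_rot":[0,0,0],"fingers":30},{"travel":[0,60,0],"delta_rot":[0,0,0],"fingers":30},{"travel":[0,64,0],"delta_rot":[0,0,0],"fingers":30},{"travel":[0,68,0],"delta_rot":[0,0,0],"fingers":30},{"travel":[0,71,0],"delta_rot":[0,0,0],"fingers":30},{"travel":[0,74,0],"delta_rot":[0,0,0],"fingers":30},{"travel":[0,77,0],"delta_rot":[0,0,0],"fingers":30},{"travel":[0,80,0],"delta_rot":[0,0,0],"fingers":30},{"travel":[0,80,0],"delta_rot":[0,0,0],"fingers":30}])

```text
time_s: 7.5
tool_pos: [0.5244, 0.0213, 0.0264]
orientation: [-0.535, -0.463, 0.535, -0.463]
contact_force: [0.1, -0.3, -2.4]
opening: 0.0396
```

```bash
python3 - <<'E'
from h import *
st();print(bub())
E
```

```text
t 7.5 pos [0.5244 0.0213 0.0264] yaw -8.29 along -0.137 lat -0.0005 F [ 0.1 -0.3 -2.4] op 0.0396
('dark', array([ 85.3, 105.2]), 'bubble', array([124.]), 'tube', array([ 54.1, 135.9]))
```

Emit:
servo_tool(plan=[{"travel":[0,2,0],"delta_rot":[0,0,0],"fingers":30},{"travel":[0,4,0],"delta_rot":[0,0,0],"fingers":30},{"travel":[0,6,0],"delta_rot":[0,0,0],"fingers":30},{"travel":[0,8,0],"delta_rot":[0,0,0],"fingers":30},{"travel":[0,10,0],"delta_rot":[0,0,0],"fingers":30},{"travel":[0,12,0],"delta_rot":[0,0,0],"fingers":30},{"travel":[0,14,0],"delta_rot":[0,0,0],"fingers":30},{"travel":[0,16,0],"delta_rot":[0,0,0],"fingers":30},{"travel":[0,18,0],"delta_rot":[0,0,0],"fingers":30},{"travel":[0,20,0],"delta_rot":[0,0,0],"fingers":30},{"travel":[0,20,0],"delta_rot":[0,0,0],"fingers":30}])

```text
time_s: 8.65
tool_pos: [0.5444, 0.0183, 0.0264]
orientation: [0.535, 0.462, -0.535, 0.463]
contact_force: [0.3, 0.0, -3.9]
opening: 0.0397
```

```bash
python3 - <<'E'
from h import *
st();print(bub())
E
```

```text
t 8.65 pos [0.5444 0.0183 0.0264] yaw -8.29 along -0.1168 lat -0.0005 F [ 0.3  0.  -3.9] op 0.0397
('dark', array([ 85.1, 104.9]), 'bubble', array([123.7]), 'tube', array([ 53.9, 134.8]))
```

Emit:
servo_tool(plan=[{"travel":[0,2,0],"delta_rot":[0,0,0],"fingers":30},{"travel":[0,4,0],"delta_rot":[0,0,0],"fingers":30},{"travel":[0,6,0],"delta_rot":[0,0,0],"fingers":30},{"travel":[0,8,0],"delta_rot":[0,0,0],"fingers":30},{"travel":[0,10,0],"delta_rot":[0,0,0],"fingers":30},{"travel":[0,12,0],"delta_rot":[0,0,0],"fingers":30},{"travel":[0,14,0],"delta_rot":[0,0,0],"fingers":30},{"travel":[0,15,0],"delta_rot":[0,0,0],"fingers":30},{"travel":[0,15,0],"delta_rot":[0,0,0],"fingers":30}])

```text
time_s: 9.6
tool_pos: [0.5596, 0.0161, 0.0265]
orientation: [0.535, 0.462, -0.535, 0.463]
contact_force: [-0.6, 1.0, -4.2]
opening: 0.0399
```

```bash
python3 - <<'E'
from h import *
st();print(bub())
E
```

```text
t 9.6 pos [0.5596 0.0161 0.0265] yaw -8.3 along -0.1014 lat -0.0005 F [-0.6  1.  -4.2] op 0.0399
('dark', array([84.3]), 'bubble', array([105.7]), 'tube', array([ 52.4, 134.9]))
```

Emit:
servo_tool(plan=[{"travel":[0,1.5,0],"delta_rot":[0,0,0],"fingers":30},{"travel":[0,3,0],"delta_rot":[0,0,0],"fingers":30},{"travel":[0,4.5,0],"delta_rot":[0,0,0],"fingers":30},{"travel":[0,6,0],"delta_rot":[0,0,0],"fingers":30},{"travel":[0,7.5,0],"delta_rot":[0,0,0],"fingers":30},{"travel":[0,9,0],"delta_rot":[0,0,0],"fingers":30},{"travel":[0,9,0],"delta_rot":[0,0,0],"fingers":30},{"travel":[0,9,0],"delta_rot":[0,0,0],"fingers":30}])

```text
time_s: 10.45
tool_pos: [0.5688, 0.0148, 0.0267]
orientation: [0.535, 0.462, -0.534, 0.463]
contact_force: [0.1, -0.5, -4.2]
opening: 0.0404
```

```bash
python3 - <<'E'
from h import *
st();print(bub())
E
```

```text
t 10.45 pos [0.5688 0.0148 0.0267] yaw -8.3 along -0.0921 lat -0.0005 F [ 0.1 -0.5 -4.2] op 0.0404
('dark', array([ 84. , 104.8]), 'bubble', array([92.5]), 'tube', array([ 52.7, 135.6]))
```

Emit:
servo_tool(plan=[{"travel":[0,0,0],"delta_rot":[0,0,0],"fingers":48},{"travel":[0,0,0],"delta_rot":[0,0,0],"fingers":65},{"travel":[0,0,0],"delta_rot":[0,0,0],"fingers":65},{"travel":[0,0,0],"delta_rot":[0,0,0],"fingers":65},{"travel":[0,0,0],"delta_rot":[0,0,0],"fingers":65},{"travel":[0,0,0],"delta_rot":[0,0,0],"fingers":65}])

```text
time_s: 11.1
tool_pos: [0.5688, 0.0148, 0.0267]
orientation: [0.535, 0.462, -0.534, 0.463]
contact_force: [-0.1, 0.4, 0.4]
opening: 0.0649
```

```bash
python3 - <<'E'
from h import *
st();print(bub());print(bub('lv1.png'))
E
```

```text
t 11.1 pos [0.5688 0.0148 0.0267] yaw -8.29 along -0.0921 lat -0.0004 F [-0.1  0.4  0.4] op 0.0649
('dark', array([ 85.7, 105.7]), 'bubble', array([97.3]), 'tube', array([ 53.6, 136.5]))
('dark', array([ 84.9, 104.8]), 'bubble', array([96.4]), 'tube', array([ 52.7, 135.6]))
```

View pics/lv1.png

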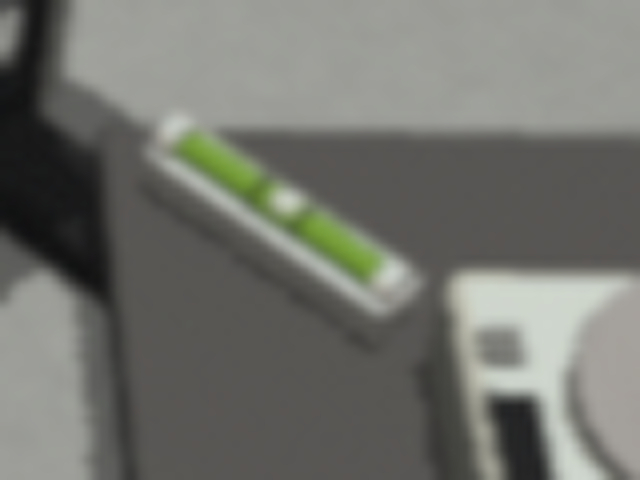

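The crop shows the bubble (285,201) between the lines at (262,186) and (305,214), a little towards the balance at +1.6 mm. I'll regrip and ease the wedge in a touch more to centre it.

Emit:
servo_tool(plan=[{"travel":[0,0,0],"delta_rot":[0,0,0],"fingers":50},{"travel":[0,0,0],"delta_rot":[0,0,0],"fingers":35},{"travel":[0,0,0],"delta_rot":[0,0,0],"fingers":35},{"travel":[0,0,0],"delta_rot":[0,0,0],"fingers":35},{"travel":[0,0,0],"delta_rot":[0,0,0],"fingers":35},{"travel":[0,0.5,0],"delta_rot":[0,0,0],"fingers":35},{"travel":[0,1,0],"delta_rot":[0,0,0],"fingers":35},{"travel":[0,1.5,0],"delta_rot":[0,0,0],"fingers":35},{"travel":[0,1.7,0],"delta_rot":[0,0,0],"fingers":35},{"travel":[0,1.7,0],"delta_rot":[0,0,0],"fingers":35},{"travel":[0,1.7,0],"delta_rot":[0,0,0],"fingers":35},{"travel":[0,1.7,0],"delta_rot":[0,0,0],"fingers":48},{"travel":[0,1.7,0],"delta_rot":[0,0,0],"fingers":65},{"travel":[0,1.7,0],"delta_rot":[0,0,0],"fingers":65},{"travel":[0,1.7,0],"delta_rot":[0,0,0],"fingers":65},{"travel":[0,1.7,0],"delta_rot":[0,0,0],"fingers":65}])

```text
time_s: 12.8
tool_pos: [0.5705, 0.0145, 0.0267]
orientation: [0.535, 0.462, -0.534, 0.463]
contact_force: [0.4, 0.7, 1.1]
opening: 0.0652
```

```bash
python3 - <<'E'
from h import *
st()
for i in range(3): print(bub())
E
```

```text
t 12.8 pos [0.5705 0.0145 0.0267] yaw -8.3 along -0.0903 lat -0.0005 F [0.4 0.7 1.1] op 0.0652
('dark', array([ 84.9, 104.9]), 'bubble', array([97.2]), 'tube', array([ 52.8, 135.7]))
('dark', array([ 84.9, 105.6]), 'bubble', array([97.2]), 'tube', array([ 53.5, 136.4]))
('dark', array([ 85.7, 105.7]), 'bubble', array([98.]), 'tube', array([ 53.6, 136.5]))
```

Emit:
servo_tool(plan=[{"travel":[0,0,0],"delta_rot":[0,0,0],"fingers":50},{"travel":[0,0,0],"delta_rot":[0,0,0],"fingers":35},{"travel":[0,0,0],"delta_rot":[0,0,0],"fingers":35},{"travel":[0,0,0],"delta_rot":[0,0,0],"fingers":35},{"travel":[0,0,0],"delta_rot":[0,0,0],"fingers":35},{"travel":[0,0.5,0],"delta_rot":[0,0,0],"fingers":35},{"travel":[0,1,0],"delta_rot":[0,0,0],"fingers":35},{"travel":[0,1.5,0],"delta_rot":[0,0,0],"fingers":35},{"travel":[0,2,0],"delta_rot":[0,0,0],"fingers":35},{"travel":[0,2.5,0],"delta_rot":[0,0,0],"fingers":35},{"travel":[0,2.5,0],"delta_rot":[0,0,0],"fingers":35},{"travel":[0,2.5,0],"delta_rot":[0,0,0],"fingers":35}])

```text
time_s: 14.15
tool_pos: [0.5721, 0.0143, 0.0267]
orientation: [0.535, 0.463, -0.535, 0.462]
contact_force: [-8.4, 1.0, 8.1]
opening: 0.0399
```

```bash
python3 - <<'E'
from h import *
st()
for i in range(2): print(bub())
E
```

```text
t 14.15 pos [0.5721 0.0143 0.0267] yaw -8.3 along -0.0888 lat -0.0005 F [-8.4  1.   8.1] op 0.0399
('dark', array([ 84.9, 105.6]), 'bubble', array([96.4]), 'tube', array([ 53.5, 136.4]))
('dark', array([ 84.9, 104.9]), 'bubble', array([95.7]), 'tube', array([ 53.5, 136.4]))
```

Emit:
servo_tool(plan=[{"travel":[0,1,0],"delta_rot":[0,0,0],"fingers":35},{"travel":[0,2,0],"delta_rot":[0,0,0],"fingers":35},{"travel":[0,2.5,0],"delta_rot":[0,0,0],"fingers":35},{"travel":[0,2.5,0],"delta_rot":[0,0,0],"fingers":35},{"travel":[0,2.5,0],"delta_rot":[0,0,0],"fingers":35}])

```text
time_s: 14.75
tool_pos: [0.5737, 0.0141, 0.0267]
orientation: [-0.534, -0.463, 0.535, -0.462]
contact_force: [-8.0, 2.0, 7.3]
opening: 0.0397
```

```bash
python3 - <<'E'
from h import *
st()
for i in range(2): print(bub())
E
```

```text
t 14.75 pos [0.5737 0.0141 0.0267] yaw -8.29 along -0.0871 lat -0.0004 F [-8.   2.   7.3] op 0.0397
('dark', array([ 84.8, 104.7]), 'bubble', array([94.]), 'tube', array([ 52.7, 135.5]))
('dark', array([ 84.8, 104.8]), 'bubble', array([93.3]), 'tube', array([ 52.7, 136.3]))
```

Emit:
servo_tool(plan=[{"travel":[0,0,0],"delta_rot":[0,0,0],"fingers":48},{"travel":[0,0,0],"delta_rot":[0,0,0],"fingers":65},{"travel":[0,0,0],"delta_rot":[0,0,0],"fingers":65},{"travel":[0,0,0],"delta_rot":[0,0,0],"fingers":65},{"travel":[0,0,0],"delta_rot":[0,0,0],"fingers":65},{"travel":[0,0,0],"delta_rot":[0,0,0],"fingers":65}])

```text
time_s: 15.45
tool_pos: [0.5738, 0.0141, 0.0267]
orientation: [-0.535, -0.463, 0.535, -0.462]
contact_force: [-0.4, 0.1, -0.8]
opening: 0.0649
```

```bash
python3 - <<'E'
from h import *
st()
for i in range(4): print(bub())
E
```

```text
t 15.45 pos [0.5738 0.0141 0.0267] yaw -8.29 along -0.0871 lat -0.0004 F [-0.4  0.1 -0.8] op 0.0649
('dark', array([ 84.8, 104.7]), 'bubble', array([93.2]), 'tube', array([ 52.7, 135.5]))
('dark', array([ 84.8, 104.8]), 'bubble', array([93.3]), 'tube', array([ 52.7, 136.3]))
('dark', array([ 84.8, 104.7]), 'bubble', array([93.2]), 'tube', array([ 52.7, 136.2]))
('dark', array([ 84.8, 104.7]), 'bubble', array([93.2]), 'tube', array([ 52.7, 135.5]))
```

Bubble at -1.5 mm, still between the lines. I'll lift clear and check from close up with the wrist camera.

Emit:
servo_tool(plan=[{"travel":[-5,0,0],"delta_rot":[0,0,0],"fingers":65},{"travel":[-15,0,0],"delta_rot":[0,0,0],"fingers":65},{"travel":[-35,0,0],"delta_rot":[0,0,0],"fingers":65},{"travel":[-60,0,0],"delta_rot":[0,0,0],"fingers":65},{"travel":[-90,0,0],"delta_rot":[0,0,0],"fingers":65},{"travel":[-120,0,0],"delta_rot":[0,0,0],"fingers":65},{"travel":[-145,5,0],"delta_rot":[0,0,0],"fingers":65},{"travel":[-150,25,0],"delta_rot":[0,0,0],"fingers":65},{"travel":[-150,45,0],"delta_rot":[0,0,0],"fingers":65},{"travel":[-150,60,0],"delta_rot":[0,0,0],"fingers":65},{"travel":[-150,60,0],"delta_rot":[0,0,0],"fingers":65},{"travel":[-150,60,0],"delta_rot":[0,0,0],"fingers":65}])

```text
time_s: 16.85
tool_pos: [0.6329, 0.0053, 0.1769]
orientation: [-0.534, -0.463, 0.535, -0.462]
contact_force: [0.8, -0.8, -0.2]
opening: 0.0655
```

```bash
python3 - <<'E'
from h import *
st()
for i in range(2): print(bub())
w=cap('wrist','w3.png');np.savez('w3.npz',**w)
E
```

```text
t 16.85 pos [0.6329 0.0053 0.1769] yaw -8.3 along -0.0273 lat -0.0005 F [ 0.8 -0.8 -0.2] op 0.0655
('dark', array([ 82.9, 102.8]), 'bubble', array([91.4]), 'tube', array([ 48.5, 133.5]))
('dark', array([ 83. , 103.6]), 'bubble', array([92.2]), 'tube', array([ 48.5, 134.3]))
```

View pics/w3.png

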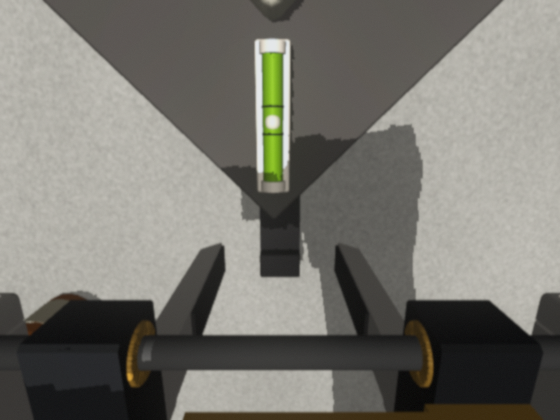

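The close view shows the wedge straight under the corner. The tube lines are at rows 106 and 134 and the bubble is at row 122, column 272, so it sits between them.

```bash
python3 - <<'E'
from h import *
c=dict(np.load('w3.npz'));a=c['pixels'].astype(float)
p=a[95:146,264:267].mean(1)[:,1];q=a[95:146,269:276].mean(1)[:,2]
print('line',p.round().astype(int).tolist());print('bub',q.round().astype(int).tolist())
P=pts(c)
for v in (200,212,225,245,262,272): print(v,P[v,280].round(4))
E
```

```text
line [152, 153, 153, 153, 152, 152, 152, 152, 150, 136, 106, 86, 111, 140, 150, 151, 151, 151, 151, 151, 151, 153, 156, 160, 162, 163, 165, 164, 162, 160, 157, 154, 151, 150, 149, 148, 144, 130, 101, 86, 111, 138, 146, 148, 147, 147, 146, 146, 146, 146, 147]
bub [44, 44, 44, 43, 43, 43, 43, 43, 42, 42, 43, 43, 43, 43, 43, 42, 42, 43, 50, 86, 143, 187, 209, 218, 222, 224, 225, 225, 224, 222, 216, 207, 188, 150, 95, 55, 42, 40, 41, 42, 41, 40, 40, 40, 40, 40, 40, 40, 39, 39, 39]
200 [0.6432 0.0034 0.0611]
212 [0.6321 0.005  0.0597]
225 [0.6093 0.0083 0.0264]
245 [0.5879 0.0114 0.0258]
262 [0.5757 0.0132 0.0399]
272 [0.5645 0.0148 0.0389]
```

```bash
python3 - <<'E'
from h import *
c=cap('wrist');q=c['pixels'][95:146,269:276,2].astype(float).mean(1);i=np.nonzero(q>133)[0]+95;print('bubble rows',i[0],i[-1]);st()
o=np.load('scene1.npz');n=cap('scene');P,Q=pts(dict(o)),pts(n)
d=np.abs(n['pixels'].astype(int)-o['pixels']).sum(-1)
for k,(u,v) in {'weight':(249,314),'bottle':(342,172),'beaker':(382,160)}.items(): print(k,np.median(d[v-8:v+9,u-8:u+9]))
job.close_job()
E
```

```text
bubble rows 115 128
t 17.05 pos [0.6328 0.0056 0.1769] yaw -8.28 along -0.0274 lat -0.0003 F [-0.  -0.5 -0.1] op 0.0652
weight 12.0
bottle 72.0
beaker 10.0
the job is handed in; nothing more can be done
```

The wedge is thin end first under the low corner's foot, and the bubble sits between the two black lines. I released it, lifted the hand clear and handed the job in at about 17 s.

- **Level:** in the last close wrist view the lines are at rows 106 and 134 and the bubble covers rows 115–128. That is about 1.1 mm past centre towards the low corner, with about 1.9 mm to spare. The scene camera put it at about -1.5 mm.
- **How it got there:** the first release left the bubble at +1.6 mm. A first nudge did not improve it (about +2.3 mm), so I regripped and eased the wedge in about 3 mm more. The highest force I read was about 12 N, during that push.
- **Wedge:** it lies flat within measuring error, with the deck at about 26 mm and the block top at 39–40 mm.
- **Bottle, beaker and weight:** comparing scene images, the beaker and weight areas are unchanged. The bottle area did differ. The arm or its shadow may explain that, since the arm stood differently in the two pictures and I never moved it near the bottle, but I did not check further.

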